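Open the tight twist-off jar in the one-handed clamp

TASK

The square amber jar stands loose in the open one-handed jar clamp on the kitchen island: slide the blue paddle until the jaw is snug on the jar and braces it. Then twist the tight red cap anticlockwise until its lugs come free of the glass thread and lift it straight off, without pulling the jar up out of the clamp. Finish still holding the cap in the gripper, level over the middle of the open mouth and a couple of centimetres clear of the rim, with the jar standing square in the closed clamp and everything else on the island left where it is.

Things in the scene. Friction and masses are not known exactly. Their poses are not given: they have to be found in the camera images.
- clamp: One-handed jar clamp, suction feet, does not move: beech board 285 x 150 mm, top 18 mm above the counter. Origin: on the counter, below where the jar's axis is when clamped; +x is the way the sliding jaw closes, z up. The fixed jaw's rubber face is upright at x = 30 mm. Both jaws are 128 mm wide, tops 74 mm above the counter. Guide rods along x at y = +-53 mm, 34 mm up.
- seat (a point): Centre of the clamp's black rubber mat (74 x 76 mm), 20 mm above the counter, right above the clamp's origin: here stands the jar when clamped. Axes as the clamp's.
- jaw (a joint): Sliding jaw of the clamp, m: 0 = fully open (100 mm between the rubber faces), grows as it closes; 0.040 = faces 60 mm apart, snug on the jar with its sides flat on both jaws. Starts at 0 to 0.020. Stiff: about 14 N to slide, stays where it is left.
- paddle (a point): Middle of the top edge of the blue paddle that stands on the jaw's carriage and moves with it: upright plate 14 mm thick (clamp's x), 50 mm wide (y), free from 45 to 107 mm above the counter, with 62 mm of space to the jaw in front and free space behind. Pinch it from above across its thickness or push it from behind. It is at x = -155 mm + jaw value in the clamp's frame.
- jar: Square amber glass jar, body 60 x 60 x 80 mm with paper labels, round neck 40 mm wide, rim 110 mm up; 0.3 to 0.55 kg. Origin: centre of its underside, z up, x and y normal to its sides. Starts loose on the mat, up to 7 degrees askew, 5 to 14 mm short of its clamped place; the closing jaw slides and squares it. Unbraced, it spins with the cap.
- jar_mouth (a point): Centre of the jar's mouth, level with the rim, 110 mm above the jar's underside; axes as the jar's.
- cap: Red ribbed twist-off cap, 57 mm across, 23 mm high, 50 g, inside 19 mm deep. Origin: centre of its lower edge, z up; closed, that is 92 mm above the jar's underside. Two lugs inside, on its x axis, hold under two glass threads; an elastic liner makes it tight: 0.2 to 0.4 N m, less than the clamped jar withstands. Turning does not lift it more than 2 mm.
- cap_top (a point): Centre of the cap's top, 23 mm above its lower edge; axes as the cap's. Grip the cap across its diameter from above, fingertips 12 to 25 mm below this point (the jar's shoulder is 28 mm below). To free the cap turn it anticlockwise seen from above (yaw grows), a little over a third of a turn, about 132 degrees, in one or more grasps.
- cap_lug (a point): One of the cap's two lugs, 24 mm from its axis along its x. Yaw of the cap's x axis relative to the jar's x axis: closed -0.15 to 0.15 rad; from 2.0 to 2.65 rad the lugs are free and the cap lifts straight off without force; before that it is held; at 2.7 rad the lugs meet a stop rib.
- mug: White mug, 80 mm in diameter, 95 mm high, origin under its centre; leave alone.
- pepper_mill: Dark wooden pepper mill, 54 mm in diameter, 164 mm high, origin under its centre; leave alone.
- olive_jar: Round green glass jar with brass lid, 66 mm in diameter, 115 mm high, origin under its centre; leave alone.
- spice_jar: Round clear jar with black lid and yellow label, 52 mm in diameter, 100 mm high, origin under its centre; leave alone.
- bowl: Blue bowl, 140 mm in diameter, 55 mm high, origin under its centre; leave alone.
- spoon: Wooden spoon lying flat, 240 mm long along its x axis; leave alone.
There are look-alikes about, which are no part of the job. There is more than one size of the cap; the one meant has the size given above.

How it is judged:
By the outcome, as a careful person would: the job done as asked, in the order asked, and still so for the second after the job is handed in, while the arm keeps its last pose, push and grip.
It also fails if it takes over 54 s, if anything falls off the work surface, if the arm or the gripper's body presses on something with over 40 N, if the wrist force passes 120 N, or if a joint passes its speed limit or range.

ROBOT

A 7-joint arm with a two-finger parallel gripper is mounted at the origin on the work surface. World frame = base frame: x ahead of the robot, y to its left, z up, the work surface at z = 0. Lengths are in m, angles in rad, forces in N, time in s.
With the tool pointing down it reaches from about 0.425 to 0.875 m from the base axis. Payload 4.7 kg.
Tool frame: the origin (TCP) lies midway between the tips of the shut fingers; the grasp point (between the pads) lies 19 mm behind it; z points along the fingers, y is the line along which they close (so a half turn about z gives the same grasp; the last joint's range is limited). The gripper opens to 87 mm and grips with 3 to 60 N. Pads are 19 mm wide; open, the fingers measure 117 mm over their backs; the gripper's body (75 mm by 190 mm) begins 51 mm behind the grasp point.
Start: joints at [-1.322, 0.321, -0.07, 1.45, 0.023, 1.371, -0.057], TCP at [0.151, 0.632, 0.223] pointing down, gripper open.
Joint ranges: [-2.86, 2.86], [-0.3, 2.09], [-1.38, 1.24], [0.06, 2.45], [-1.56, 4.7], [0.09, 2.05], [-2.69, 2.69]. Speed limits (rad/s): [2.57, 2.57, 3.14, 3.14, 3.14, 3.14, 3.14].

INTERFACE

Orientations are given as a rotation vector (axis times angle).
In Python, from bench import ctrl gives the robot as it stands. The module is installed in compiled form; this text tells all that it offers.
- The arm moves only by the shell command python3 -m handwheel 'ROWS' [FORCE]. ROWS is JSON, a list of rows, each a list of 7 numbers: the finger opening in m, from 0 to 0.087, then the shift along the tool's x, y, z in m, then the turn, a rotation vector about the tool's x, y, z in degrees. A call has 1 to 12 rows; each row shifts and turns the commanded pose from where the row before left it, along the tool's axes as they then stand; what a row does not reach is not made up. A row lasts 1/8 s, in which the tool goes at most 62.5 mm and 10.7 degrees, less where a joint would pass 70% of its speed; a pose out of reach is approached as far as the arm can. A call is refused whole if a number of a shift passes 0.0625 or a number of a turn 10.7, either way. A call with a gripper value outside its range is refused whole. The fingers move at their own pace and stop on an object; FORCE is the grip in N (left out, the last holds). Time passes only in rows, so rows that do not move let the fingers close. It gives the time, the measured TCP pose, the force, the opening and the grip force at its end, in the units of the state.
- ctrl.get_state(): the state, without advancing time (a new reading comes with each control period).
- ctrl.get_image(name): name is "scene" or "side" or "wrist"; returns (picture, depth): 420x560x3 uint8, blue, green, red; 420x560 float32, m along the optical axis (not along the pixel's ray), 0 where there is no reading.
- ctrl.camera_info(name): a dict with "intrinsics" (3x3 intrinsics, pixels), "D" ([k1, k2, p1, p2, k3] as OpenCV has them; the pictures are not rectified), "R" (3x3) and "t" (3): a world point X has camera coordinates R X + t. Camera axes: x right, y down, z forward; pixel columns grow to the right and rows downward; lengths in m; the calibration is good to about 2 mm. A picture is of the moment at which its call begins: read the wrist's pose just before it. camera_info takes no time and is no camera call; for the wrist camera it gives the pose at the moment of the call.
- ctrl.close_job(): hands the job in; it is judged then, once.
The state is a dict: "time": time; "joint_positions": joint angles; "qd": joint speeds; "joint_torque": joint torques, N m; "position": TCP position; "tool_rot": TCP orientation; "ft_force": force on the tool from outside, world axes, zero at the start; "torque": the same for the moment, N m; "grip_width": opening from 0.0 (shut) to 1.0 (fully open); "grip_force": force on a finger pad.
Only numpy, scipy, OpenCV 4.12 (cv2) and the standard library are available. Lean on these libraries where they do the work, as an engineer would, in place of code of your own. Each camera call takes 0.05 s, during which the arm holds its last target. There are 200 camera calls.

## Working session

There is one attempt and no reset: what is moved stays moved. The work goes in short steps, Python scripts to look and compute and a shell command to move; the robot and the scene stay as the last step left them, time stands still between calls to the robot, and variables do not carry over. Pictures are saved under pics/ and viewed, at most 10 in all, crops included, and the job is handed in when it is done.

```bash
mkdir -p pics; cat > h.py <<'E'
import numpy as np,cv2
from bench import ctrl
from scipy.spatial.transform import Rotation as Ro
def snap(n,f):
    ci=ctrl.camera_info(n); im,d=ctrl.get_image(n)
    cv2.imwrite(f'pics/{f}.png',im); np.savez(f'pics/{f}.npz',im=im,d=d,K=ci['intrinsics'],D=ci['D'],R=ci['R'],t=ci['t'])
def load(f): return np.load(f'pics/{f}.npz')
def world(z,uv,dep=None):
    # pixels -> world points by depth
    uv=np.array(uv,float).reshape(-1,1,2)
    n=cv2.undistortPoints(uv,z['K'],z['D']).reshape(-1,2)
    d=np.array([z['d'][int(round(v)),int(round(u))] for u,v in uv.reshape(-1,2)]) if dep is None else dep
    P=np.c_[n,np.ones(len(n))]*np.reshape(d,(-1,1))
    return (P-z['t'])@z['R']
def cloud(z):
    H,W=z['d'].shape; u,v=np.meshgrid(np.arange(W),np.arange(H))
    X=world(z,np.stack([u,v],-1).reshape(-1,2),z['d'].reshape(-1)).reshape(H,W,3)
    X[z['d']<=0]=np.nan
    return X
E
python3 - <<'E'
from h import *
s=ctrl.get_state();print({k:np.round(v,3) for k,v in s.items()})
snap('scene','s0');snap('side','d0')
a=cv2.imread('pics/s0.png');b=cv2.imread('pics/d0.png')
E
```

```text
{'time': np.float64(0.0), 'joint_positions': array([-1.322,  0.322, -0.07 ,  1.452,  0.023,  1.371, -0.057]), 'qd': array([-0.   , -0.001, -0.   ,  0.001,  0.001, -0.001, -0.001]), 'joint_torque': array([-0.0000e+00, -4.9130e+01, -4.0400e-01, -3.1254e+01, -6.4000e-02,
        4.4000e-02,  0.0000e+00]), 'position': array([0.151, 0.632, 0.221]), 'tool_rot': array([-3.68e-01, -3.12e+00,  3.00e-03]), 'ft_force': array([-0.701, -0.13 ,  0.294]), 'torque': array([ 0.029, -0.001, -0.009]), 'grip_force': np.float64(0.0), 'grip_width': np.float64(0.997)}
```

View pics/s0.png

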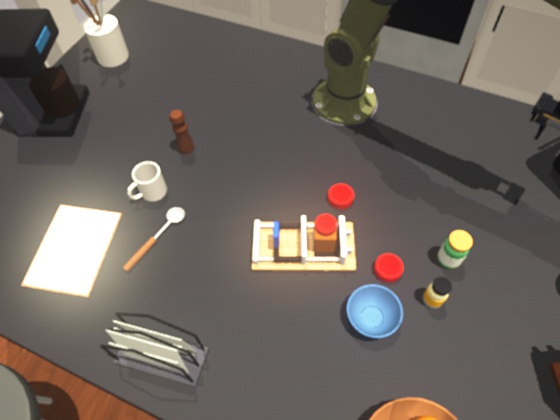

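View pics/d0.png

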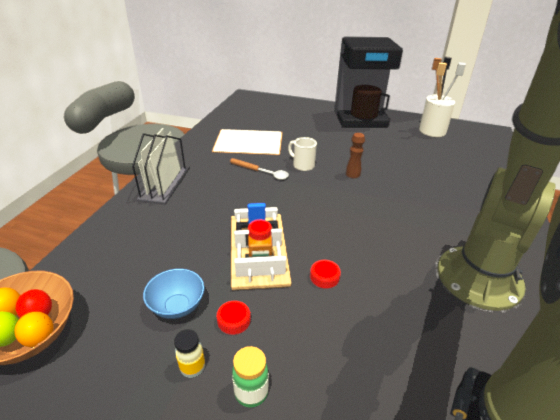

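Scene view: clamp around (303,245), with the blue paddle at (277,233) and the red-capped amber jar at (326,230). Other red caps lie loose on the counter at (341,196) and (389,267). Only the one at (326,224) is on the jar in the clamp. Next I'll measure and confirm it in a crop.

```bash
python3 - <<'E'
from h import *
cs=[]
for f in('s0','d0'):
    z=load(f);X=cloud(z);hsv=cv2.cvtColor(z['im'],cv2.COLOR_BGR2HSV);h,s,v=cv2.split(hsv)
    ok=np.isfinite(X[...,0])
    red=((h<5)|(h>174))&(s>180)&(v>100)
    n,l,st,c=cv2.connectedComponentsWithStats(red.astype(np.uint8))
    for i in range(1,n):
        if st[i,4]<150: continue
        p=X[(l==i)&ok]; 
        zt=np.percentile(p[:,2],90); t=p[p[:,2]>zt-.006]
        (cx,cy),r=cv2.minEnclosingCircle(t[:,:2].astype(np.float32))
        print(f,'red',c[i].round(),len(t),'ztop',zt.round(4),'c',round(cx,4),round(cy,4),'d',round(2*r,4))
    blue=(h>105)&(h<125)&(s>170)&(v>80)
    n,l,st,c=cv2.connectedComponentsWithStats(blue.astype(np.uint8))
    for i in range(1,n):
        if st[i,4]<60: continue
        p=X[(l==i)&ok]; zt=np.percentile(p[:,2],95); t=p[p[:,2]>zt-.006]
        print(f,'blue',c[i].round(),len(t),'zt',zt.round(4),t.mean(0).round(4),np.ptp(t[:,:2],0).round(3), cv2.minAreaRect(t[:,:2].astype(np.float32)))
    # jaws+board : white, beech at z
    for nm,lo,hi,m in(('board',.010,.026,(h>8)&(h<25)&(s>60)),('jawtop',.066,.082,(s<60)&(v>150))):
        mm=(m&ok&(X[...,2]>lo)&(X[...,2]<hi)).astype(np.uint8)
        n,l,st,c=cv2.connectedComponentsWithStats(mm)
        for i in range(1,n):
            if st[i,4]<40: continue
            p=X[l==i]; print(f,nm,c[i].round(),st[i,4],'z',p[:,2].mean().round(4),'rect',cv2.minAreaRect(p[:,:2].astype(np.float32)))
z=load('s0')
a=cv2.resize(z['im'][180:300,235:415],None,fx=4.4,fy=4.4,interpolation=cv2.INTER_CUBIC);cv2.imwrite('pics/c0.png',a)
E
```

```text
s0 red [341. 195.] 367 ztop 0.0333 c 0.3994 0.1314 d 0.0776
s0 red [326. 224.] 249 ztop 0.1385 c 0.5726 0.1391 d 0.0562
s0 red [388. 267.] 492 ztop 0.0328 c 0.5695 0.3314 d 0.0763
s0 board [186. 149.] 42 z 0.0183 rect ((0.4238290786743164, -0.39451250433921814), (0.01799100451171398, 0.047095295041799545), 32.37080001831055)
s0 board [319. 246.] 315 z 0.0187 rect ((0.5654482841491699, 0.13588695228099823), (0.0961354672908783, 0.08592909574508667), 22.202184677124023)
s0 board [296. 239.] 149 z 0.0183 rect ((0.6003583669662476, 0.05136359855532646), (0.08801117539405823, 0.05766778439283371), 22.68130111694336)
s0 board [270. 243.] 92 z 0.0176 rect ((0.6325496435165405, 0.0027252715080976486), (0.0722048357129097, 0.014528023079037666), 24.570125579833984)
s0 board [139. 254.] 276 z 0.0172 rect ((0.8024166822433472, -0.32463860511779785), (0.020838527008891106, 0.12010255455970764), 78.97396850585938)
s0 board [278. 262.] 104 z 0.0184 rect ((0.6742473840713501, 0.04913792014122009), (0.015473345294594765, 0.13450987637043), 24.31769561767578)
s0 board [325. 262.] 108 z 0.0183 rect ((
[... 4358 characters left out ...]
0727 rect ((0.5450567603111267, 0.07204502820968628), (0.02618258260190487, 0.014811641536653042), 37.56752014160156)
d0 jawtop [241. 232.] 68 z 0.0727 rect ((0.6317122578620911, 0.1065296158194542), (0.03476935997605324, 0.01490007434040308), 20.18691635131836)
d0 jawtop [260. 252.] 40 z 0.0741 rect ((0.556163489818573, 0.16702884435653687), (0.037599027156829834, 0.006075221113860607), 18.6402587890625)
d0 jawtop [260. 259.] 299 z 0.0718 rect ((0.550669252872467, 0.1858115792274475), (0.12396719306707382, 0.020044444128870964), 23.6430606842041)
d0 jawtop [187. 356.] 49 z 0.0733 rect ((0.5921894311904907, 0.4846358299255371), (0.03245631232857704, 0.008714307099580765), 26.821163177490234)
```

View pics/c0.png

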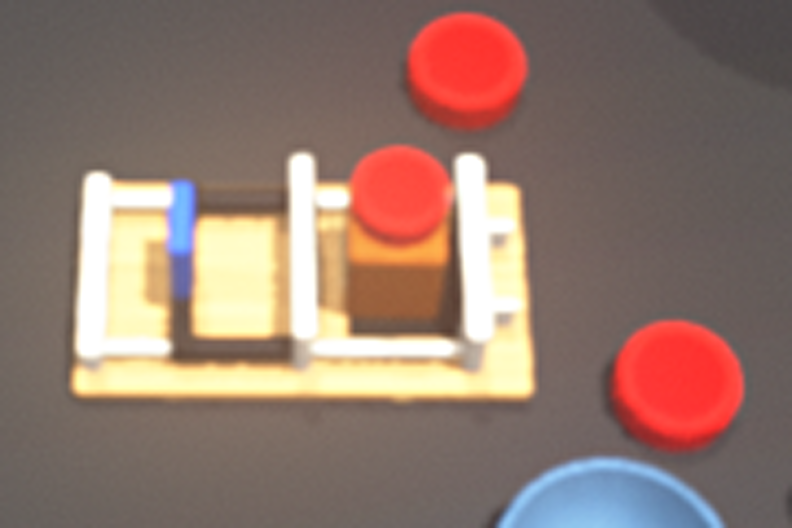

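The crop confirms it: the cap at (326,224) sits on the amber jar and measures 57 mm. The loose ones at (341,196) and (389,267) measure 76 mm, so they are the wrong size. The clamp's x axis is at about 113° yaw, and the paddle is near (0.625, 0.018). Moving there now.

```bash
cat >> h.py <<'E'
def go(target,yaw_y=None):
    "remaining shift (mm) in tool axes to world TCP target; turn about tool z (deg) to have tool y at yaw_y"
    s=ctrl.get_state();R=Ro.from_rotvec(s['tool_rot']).as_matrix()
    y=np.degrees(np.arctan2(R[1,1],R[0,1]))
    print('t',round(float(s['time']),2),'pos',s['position'].round(4),'yawy',round(y,2),'tilt',np.degrees(np.arccos(-R[2,2])).round(2),'F',s['ft_force'].round(1),'T',s['torque'].round(2),'g',round(float(s['grip_width'])*87,1),round(float(s['grip_force']),1),'q7',s['joint_positions'][6].round(2))
    print('shift mm',((np.array(target)-s['position'])@R*1000).round(1), 'turn z' , None if yaw_y is None else round(-((yaw_y-y+180)%360-180),1))
E
python3 -m handwheel '[[0.087,0,-0.05,0,0,0,-9.1],[0.087,0,-0.05,0,0,0,-9.1],[0.087,0,-0.055,0,0,0,-9.1],[0.087,0,-0.06,0,0,0,-9.1],[0.087,-0.01,-0.06,0,0,0,0],[0.087,-0.02,-0.058,0,0,0,0],[0.087,-0.02,-0.058,0,0,0,0],[0.087,-0.02,-0.058,0,0,0,0],[0.087,-0.02,-0.058,0,0,0,0],[0.087,-0.02,-0.058,0,0,0,0]]'
python3 -c "
from h import *
go([.605,.065,.223],113)"
```

```text
time: 1.35
position: [0.3934, 0.1395, 0.2225]
tool_rot: [-0.625, 3.078, 0.001]
ft_force: [0.6, 0.6, -0.0]
grip_width: 0.998
grip_force: 0.0
t 1.35 pos [0.3934 0.1395 0.2225] yawy 112.96 tilt 0.05 F [ 0.6  0.6 -0. ] T [ 0.05 -0.03  0.02] g 86.8 0.0 q7 1.48
shift mm [-165.8 -151.1   -0.5] turn z -0.0
```

```bash
python3 -m handwheel '[[0.087,-0.05,-0.045,-0.01,0,0,0],[0.087,-0.05,-0.045,-0.01,0,0,0],[0.087,-0.05,-0.045,-0.01,0,0,0],[0.087,-0.016,-0.016,0,0,0,0],[0.087,0,0,0,0,0,0]]'
python3 - <<'E'
from h import *
go([.605,.065,.223],113)
snap('wrist','w0')
z=load('w0');X=cloud(z);print('cam',(-z['R'].T@z['t']).round(3))
E
```

```text
time: 1.98
position: [0.5894, 0.0708, 0.2491]
tool_rot: [0.621, -3.078, 0.003]
ft_force: [0.2, 0.0, -0.3]
grip_width: 1.001
grip_force: 0.0
t 1.98 pos [0.5894 0.0708 0.2491] yawy 112.8 tilt 0.16 F [ 0.2  0.  -0.3] T [0.02 0.01 0.06] g 87.1 0.0 q7 1.91
shift mm [-12.2 -11.4  26.1] turn z -0.2
cam [0.515 0.039 0.411]
```

View pics/w0.png

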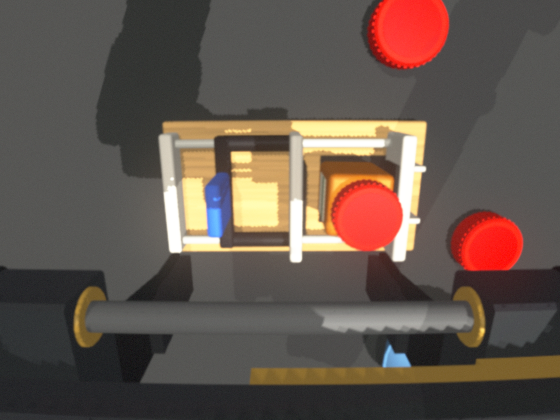

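The wrist view shows the whole clamp: paddle at about (217,205), sliding jaw (296,198), cap (367,216), fixed jaw (402,198).

```bash
python3 - <<'E'
from h import *
z=load('w0');X=cloud(z);h,s,v=cv2.split(cv2.cvtColor(z['im'],cv2.COLOR_BGR2HSV))
def rect(nm,m):
    n,l,st,c=cv2.connectedComponentsWithStats(m.astype(np.uint8))
    for i in range(1,n):
        if st[i,4]<150: continue
        p=X[l==i];q=p[:,:2]; print(nm,c[i].round(),st[i,4],'z',np.median(p[:,2]).round(4),'mean',q.mean(0).round(4),'rect',np.round(np.hstack([np.ravel(cv2.minAreaRect(q.astype(np.float32))[k]) for k in range(3)]),4),'circ',np.round(cv2.minEnclosingCircle(q.astype(np.float32))[1]*2,4))
Z=X[...,2];win=np.zeros(h.shape,bool);win[100:270,150:440]=1
blue=(h>105)&(h<125)&(s>150)&(v>60)&win
print('blue z',np.percentile(Z[blue],[5,50,95]).round(4)); rect('bluetop',blue&(Z>.1))
red=((h<5)|(h>174))&(s>150)&win
rect('cap',red&(Z>.128))
rect('jaws',(s<70)&(v>90)&win&(Z>.068)&(Z<.08))
rect('board',win&(Z>.012)&(Z<.024)&(s>60))
E
```

```text
blue z [nan nan nan]
bluetop [214. 221.] 198 z 0.1055 mean [0.6293 0.0243] rect [6.30400e-01 2.47000e-02 2.70000e-02 1.16000e-02 2.05673e+01] circ 0.0285
cap [367. 216.] 3600 z 0.1352 mean [0.5675 0.1378] rect [5.67700e-01 1.39100e-01 5.58000e-02 5.45000e-02 8.31419e+01] circ 0.058
jaws [296. 199.] 1710 z 0.0727 mean [0.5908 0.0882] rect [5.92700e-01 9.00000e-02 1.27400e-01 1.52000e-02 2.32401e+01] circ 0.1277
jaws [404. 192.] 1508 z 0.0718 mean [0.544  0.1825] rect [5.52300e-01 1.85300e-01 1.26300e-01 1.64000e-02 2.29982e+01] circ 0.1267
board [302. 129.] 4290 z 0.017 mean [0.5295 0.071 ] rect [ 0.5312  0.0649  0.046   0.2851 16.7525] circ 0.2857
board [330. 175.] 2202 z 0.0175 mean [0.5635 0.1202] rect [ 0.5752  0.1409  0.1002  0.0913 23.6171] circ 0.1319
board [196. 187.] 2316 z 0.0172 mean [ 0.6333 -0.0131] rect [ 6.3830e-01 -7.2000e-03  1.0070e-01  3.8100e-02  2.2548e+01] circ 0.1052
board [260. 191.] 4383 z 0.0172 mean [0.6102 0.0554] rect [ 0.6118  0.0557  0.0917  0.0612 23.1389] circ 0.11
board [415. 193.] 281 z 0.017 mean [0.5435 0.2174] rect [5.44700e-01 2.18000e-01 5.07000e-02 8.70000e-03 2.26064e+01] circ 0.051
board [410. 236.] 160 z 0.017 mean [0.5919 0.2378] rect [5.92200e-01 2.38500e-01 3.22000e-02 8.60000e-03 2.39658e+01] circ 0.0327
board [227. 248.] 549 z 0.0171 mean [0.6888 0.045 ] rect [6.84800e-01 5.33000e-02 1.09000e-02 1.25500e-01 2.24348e+01] circ 0.1257
board [326. 247.] 336 z 0.0171 mean [0.6425 0.1516] rect [6.40800e-01 1.55200e-01 8.90000e-03 6.41000e-02 2.24743e+01] circ 0.0647
```

```bash
python3 - <<'E'
from h import *
go([.623,.0195,.079],113.1)
E
```

```text
t 2.02 pos [0.5884 0.0718 0.2492] yawy 112.88 tilt 0.13 F [ 0.4 -1.1  0.5] T [ 0.05  0.03 -0.02] g 87.0 0.0 q7 1.91
shift mm [-11.9 -61.7 170.2] turn z -0.2
```

```bash
python3 -m handwheel '[[0.06,-0.006,-0.03,0.03,0,0,-0.2],[0.06,-0.006,-0.032,0.03,0,0,0],[0.06,0,0,0.02,0,0,0],[0.06,0,0,0,0,0,0],[0.06,0,0,0,0,0,0]]'
python3 -c "
from h import *
go([.623,.0195,.079],113.1)"
```

```text
time: 2.65
position: [0.6241, 0.0218, 0.1713]
tool_rot: [-0.634, 3.075, 0.002]
ft_force: [0.7, -0.2, 0.4]
grip_width: 0.694
grip_force: 0.0
t 2.65 pos [0.6241 0.0218 0.1713] yawy 113.29 tilt 0.11 F [ 0.7 -0.2  0.4] T [0.01 0.06 0.06] g 60.4 0.0 q7 2.07
shift mm [ 2.1 -1.8 92.2] turn z 0.2
```

```bash
python3 -m handwheel '[[0.06,0.001,-0.002,0.03,0,0,0],[0.06,0,0,0.03,0,0,0],[0.06,0,0,0.02,0,0,0],[0.06,0,0,0.012,0,0,0],[0.0,0,0,0,0,0,0],[0.0,0,0,0,0,0,0],[0.0,0,0,0,0,0,0],[0.0,0,0,0,0,0,0]]' 30
python3 -c "
from h import *
go([.623,.0195,.079],113.1)"
```

```text
time: 3.65
position: [0.6244, 0.0176, 0.0788]
tool_rot: [-0.63, 3.077, 0.0]
ft_force: [-0.1, 0.5, -0.3]
grip_width: 0.32
grip_force: 0.0
t 3.65 pos [0.6244 0.0176 0.0788] yawy 113.14 tilt 0.06 F [-0.1  0.5 -0.3] T [ 0.01  0.01 -0.01] g 27.9 0.0 q7 2.12
shift mm [ 0.5  2.3 -0.2] turn z 0.0
```

```bash
python3 -m handwheel '[[0.0,0,0,0,0,0,0],[0.0,0,0,0,0,0,0],[0.0,0,0,0,0,0,0]]' 30
python3 -c "
from h import *
go([.623,.0195,.079],113.1)"
```

```text
time: 4.03
position: [0.6229, 0.0206, 0.0784]
tool_rot: [0.632, -3.076, -0.007]
ft_force: [-3.2, 3.9, 4.1]
grip_width: 0.159
grip_force: 30.0
t 4.03 pos [0.6229 0.0206 0.0784] yawy 113.24 tilt 0.26 F [-3.2  3.9  4.1] T [ 1.03  0.83 -0.11] g 13.8 30.0 q7 2.12
shift mm [ 0.4 -1.  -0.6] turn z 0.1
```

```bash
python3 -m handwheel '[[0.0,0,0.005,0,0,0,0],[0.0,0,0.005,0,0,0,0],[0.0,0,0.005,0,0,0,0],[0.0,0,0.005,0,0,0,0],[0.0,0,0,0,0,0,0],[0.0,0,0,0,0,0,0]]'
python3 -c "
from h import *
go([.567+.115*.392,.1508-.115*.92,.079],113.1)"
```

```text
time: 4.78
position: [0.6192, 0.0294, 0.0784]
tool_rot: [-0.623, 3.074, -0.014]
ft_force: [9.3, -10.7, -6.7]
grip_width: 0.157
grip_force: 30.2
t 4.78 pos [0.6192 0.0294 0.0784] yawy 112.91 tilt 0.62 F [  9.3 -10.7  -6.7] T [-1.75 -1.6   0.09] g 13.6 30.2 q7 2.08
shift mm [ 0.5 17.1 -0.8] turn z -0.2
```

```bash
python3 -m handwheel '[[0.0,0,0.005,0,0,0,0],[0.0,0,0.005,0,0,0,0],[0.0,0,0.004,0,0,0,0],[0.0,0,0,0,0,0,0]]'
python3 -c "
from h import *
go([.567+.115*.392,.1508-.115*.92,.079],113.1)"
```

```text
time: 5.28
position: [0.6144, 0.0406, 0.0784]
tool_rot: [-0.621, 3.073, -0.018]
ft_force: [11.1, -12.8, -8.2]
grip_width: 0.159
grip_force: 30.2
t 5.28 pos [0.6144 0.0406 0.0784] yawy 112.86 tilt 0.77 F [ 11.1 -12.8  -8.2] T [-2.19 -2.07  0.17] g 13.8 30.2 q7 2.06
shift mm [ 0.5  5.  -0.6] turn z -0.2
```

```bash
python3 -m handwheel '[[0.0,0,0.003,0,0,0,0],[0.0,0,0.002,0,0,0,0],[0.0,0,0,0,0,0,0]]'
python3 -c "
from h import *
go([.567+.115*.392,.1508-.115*.92,.079],113.1)"; python3 -m handwheel '[[0.0,0,0.003,0,0,0,0],[0.0,0,0.002,0,0,0,0],[0.0,0,0,0,0,0,0]]'
python3 -c "
from h import *
go([.567+.115*.392,.1508-.115*.92,.079],113.1)"
```

```text
time: 5.65
position: [0.6131, 0.0437, 0.0785]
tool_rot: [-0.62, 3.072, -0.021]
ft_force: [13.0, -14.9, -9.7]
grip_width: 0.162
grip_force: 30.3
t 5.65 pos [0.6131 0.0437 0.0785] yawy 112.81 tilt 0.89 F [ 13.  -14.9  -9.7] T [-2.77 -2.42  0.2 ] g 14.1 30.3 q7 2.05
shift mm [ 0.5  1.6 -0.6] turn z -0.3
time: 6.02
position: [0.6131, 0.0437, 0.0784]
tool_rot: [-0.615, 3.069, -0.031]
ft_force: [18.4, -22.2, -14.2]
grip_width: 0.16
grip_force: 30.4
t 6.03 pos [0.6131 0.0437 0.0784] yawy 112.65 tilt 1.3 F [ 18.4 -22.2 -14.2] T [-4.1  -3.73  0.17] g 13.9 30.4 q7 2.04
shift mm [ 0.5  1.6 -0.6] turn z -0.4
```

```bash
python3 -m handwheel '[[0.0,0,0.003,0,0,0,0],[0.0,0,0,0,0,0,0]]'; python3 -m handwheel '[[0.0,0,-0.008,0,0,0,0],[0.0,0,-0.008,0,0,0,0],[0.0,0,0,0,0,0,0]]'
python3 -c "
from h import *
go([.567+.115*.392,.1508-.115*.92,.079],113.1)"
```

```text
time: 6.28
position: [0.6132, 0.0437, 0.0784]
tool_rot: [-0.612, 3.068, -0.037]
ft_force: [22.4, -26.4, -17.7]
grip_width: 0.163
grip_force: 30.5
time: 6.65
position: [0.6131, 0.0438, 0.0783]
tool_rot: [-0.627, 3.076, -0.005]
ft_force: [3.7, -5.0, -2.7]
grip_width: 0.158
grip_force: 30.0
t 6.65 pos [0.6131 0.0438 0.0783] yawy 113.05 tilt 0.24 F [ 3.7 -5.  -2.7] T [-1.06 -1.07  0.  ] g 13.7 30.0 q7 2.06
shift mm [ 0.5  1.5 -0.7] turn z -0.0
```

```bash
python3 -m handwheel '[[0.06,0,0,0,0,0,0],[0.06,0,0,0,0,0,0],[0.06,0,0,0,0,0,0],[0.06,0,0,-0.04,0,0,0],[0.06,0,0,-0.05,0,0,0],[0.087,0,0,-0.05,0,0,0],[0.087,0,0.05,-0.03,0,0,0],[0.087,0,0.05,0,0,0,0],[0.087,0,0,0,0,0,0]]'
python3 - <<'E'
from h import *
go([.5676,.1494,.23],113)
snap('wrist','w1')
z=load('w1');X=cloud(z);h,s,v=cv2.split(cv2.cvtColor(z['im'],cv2.COLOR_BGR2HSV));Z=X[...,2]
red=((h<5)|(h>174))&(s>150)&(Z>.128)&(Z<.145)
n,l,st,c=cv2.connectedComponentsWithStats(red.astype(np.uint8))
for i in range(1,n):
    if st[i,4]>300:
        q=X[l==i];print(c[i].round(),st[i,4],np.median(q[:,2]),cv2.minEnclosingCircle(q[:,:2].astype(np.float32)),cv2.minAreaRect(q[:,:2].astype(np.float32)))
m=(s<70)&(v>90)&(Z>.068)&(Z<.08)
n,l,st,c=cv2.connectedComponentsWithStats(m.astype(np.uint8))
for i in range(1,n):
    if st[i,4]>300: print('jaw',c[i].round(),cv2.minAreaRect(X[l==i][:,:2].astype(np.float32)))
E
```

```text
time: 7.78
position: [0.5703, 0.1446, 0.2482]
tool_rot: [0.645, -3.074, -0.006]
ft_force: [-0.6, -0.3, 0.5]
grip_width: 0.982
grip_force: 0.0
t 7.78 pos [0.5703 0.1446 0.2482] yawy 113.7 tilt 0.21 F [-0.6 -0.3  0.5] T [ 0.08  0.04 -0.07] g 85.4 0.0 q7 1.79
shift mm [ 0.6  5.4 18.3] turn z 0.7
[284. 202.] 3668 0.13520394607718433 ((0.5650931596755981, 0.146094411611557), 0.028709813952445984) ((0.5643210411071777, 0.14570625126361847), (0.0543198399245739, 0.054537758231163025), 13.616571426391602)
jaw [243. 185.] ((0.582931637763977, 0.1129273772239685), (0.12717865407466888, 0.013886635191738605), 22.670082092285156)
jaw [326. 185.] ((0.5523694157600403, 0.18424564599990845), (0.1269252896308899, 0.018142979592084885), 23.056678771972656)
```

View pics/w1.png

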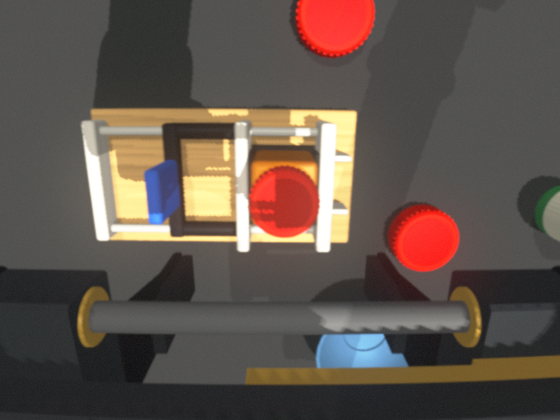

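The jaw is now flat on the jar: sliding jaw at (243,185), cap at (284,202), fixed jaw at (326,185), jaw centres about 77 mm apart. Next I'll unwind the wrist so the whole turn fits in one grasp.

```bash
python3 -m handwheel '[[0.087,0,0,0,0,0,10.6],[0.087,0,0,0,0,0,10.6],[0.087,0,0,0,0,0,10.6],[0.087,0,0,0,0,0,10.6],[0.087,0,0,0,0,0,10.6],[0.087,0,0,0,0,0,10.6],[0.087,0,0,0,0,0,10.6],[0.087,0,0,0,0,0,10.6],[0.087,0,0,0,0,0,10.6],[0.087,0,0,0,0,0,10.6],[0.087,0,0,0,0,0,10.6],[0.087,0,0,0,0,0,10.6]]'
python3 -m handwheel '[[0.087,0,0,0,0,0,10.6],[0.087,0,0,0,0,0,10.6],[0.087,0,0,0,0,0,5.3],[0.087,0,0,0,0,0,0],[0.087,0,0,0,0,0,0]]'
python3 - <<'E'
from h import *
snap('wrist','w2')
go([.5655,.147,.117],-40)
z=load('w2');X=cloud(z);h,s,v=cv2.split(cv2.cvtColor(z['im'],cv2.COLOR_BGR2HSV));Z=X[...,2]
red=((h<5)|(h>174))&(s>150)&(Z>.128)&(Z<.145)
n,l,st,c=cv2.connectedComponentsWithStats(red.astype(np.uint8))
for i in range(1,n):
    if st[i,4]>300:
        q=X[l==i];print(c[i].round(),st[i,4],np.median(q[:,2]),cv2.minEnclosingCircle(q[:,:2].astype(np.float32)),cv2.minAreaRect(q[:,:2].astype(np.float32)))
E
```

```text
time: 9.32
position: [0.5726, 0.1364, 0.248]
tool_rot: [2.484, 1.923, -0.001]
ft_force: [0.5, 1.2, -0.1]
grip_width: 1.0
grip_force: 0.0
time: 9.95
position: [0.5725, 0.1373, 0.2481]
tool_rot: [2.853, 1.315, -0.0]
ft_force: [1.0, -0.3, 0.7]
grip_width: 1.001
grip_force: 0.0
t 10.0 pos [0.5725 0.1375 0.2481] yawy -40.52 tilt 0.01 F [ 1.2 -0.   0.9] T [-0.16  0.13  0.02] g 87.1 0.0 q7 -0.8
shift mm [  2.7 -11.5 131.1] turn z -0.5
[263. 202.] 3748 0.1352458230722289 ((0.5652845501899719, 0.1481218785047531), 0.028748489916324615) ((0.5664421319961548, 0.1483723223209381), (0.0544387549161911, 0.0556425042450428), 1.4496465921401978)
```

```bash
python3 -m handwheel '[[0.087,0.0027,-0.0115,0.04,0,0,0],[0.087,0,0,0.04,0,0,0],[0.087,0,0,0,0,0,0],[0.087,0,0,0,0,0,0]]'
python3 -c "
from h import *
go([.5653,.1473,.117],-40)"
```

```text
time: 10.5
position: [0.5665, 0.1473, 0.1696]
tool_rot: [2.853, 1.313, 0.003]
ft_force: [0.3, -0.6, 0.9]
grip_width: 0.998
grip_force: 0.0
t 10.5 pos [0.5665 0.1473 0.1696] yawy -40.57 tilt 0.11 F [ 0.3 -0.6  0.9] T [-0.13  0.07 -0.  ] g 86.8 0.0 q7 -0.78
shift mm [-0.9 -1.  52.6] turn z -0.6
```

```bash
python3 -m handwheel '[[0.087,-0.001,-0.001,0.03,0,0,0],[0.087,0,0,0.0225,0,0,0],[0.0,0,0,0,0,0,0],[0.0,0,0,0,0,0,0],[0.0,0,0,0,0,0,0],[0.0,0,0,0,0,0,0],[0.0,0,0,0,0,0,0]]' 40
python3 -c "
from h import *
go([.5653,.1473,.117],-40)"
```

```text
time: 11.38
position: [0.5648, 0.1477, 0.1165]
tool_rot: [2.853, 1.314, 0.003]
ft_force: [-0.4, -0.2, 3.5]
grip_width: 0.644
grip_force: 40.0
t 11.38 pos [0.5648 0.1477 0.1165] yawy -40.54 tilt 0.1 F [-0.4 -0.2  3.5] T [-0.14  0.06  0.07] g 56.0 40.0 q7 -0.75
shift mm [ 0.1  0.6 -0.5] turn z -0.5
```

```bash
python3 -m handwheel '[[0.0,0,0,0,0,0,-8],[0.0,0,0,0,0,0,-8],[0.0,0,0,0,0,0,-8],[0.0,0,0,0,0,0,-8],[0.0,0,0,0,0,0,0]]'
python3 -c "
from h import *
go([.5648,.1477,.1165],-40.5)"
```

```text
time: 12.0
position: [0.565, 0.1473, 0.1169]
tool_rot: [2.379, 2.051, 0.003]
ft_force: [0.2, -0.6, 5.6]
grip_width: 0.641
grip_force: 40.0
t 12.0 pos [0.565  0.1473 0.1169] yawy -8.49 tilt 0.1 F [ 0.2 -0.6  5.6] T [-0.25  0.18  0.22] g 55.8 40.0 q7 -0.23
shift mm [ 0.4 -0.2  0.4] turn z 32.0
```

```bash
python3 -m handwheel '[[0.0,0,0,0,0,0,-8],[0.0,0,0,0,0,0,-8],[0.0,0,0,0,0,0,-8],[0.0,0,0,0,0,0,-8],[0.0,0,0,0,0,0,-8],[0.0,0,0,0,0,0,-8],[0.0,0,0,0,0,0,-8],[0.0,0,0,0,0,0,-8],[0.0,0,0,0,0,0,-8],[0.0,0,0,0,0,0,-8],[0.0,0,0,0,0,0,0]]'
python3 - <<'E'
from h import *
go([.5648,.1477,.1165],-40.5)
snap('scene','s1');snap('side','d1')
a=[cv2.resize(load(f)['im'][y:y+75,x:x+105],None,fx=3.8,fy=3.8,interpolation=cv2.INTER_CUBIC) for f,x,y in(('s1',260,195),('d1',215,190))]
cv2.imwrite('pics/c1.png',np.hstack(a))
E
```

```text
time: 13.38
position: [0.5657, 0.1479, 0.1173]
tool_rot: [0.504, 3.097, 0.003]
ft_force: [1.9, 0.1, 5.8]
grip_width: 0.639
grip_force: 40.0
t 13.38 pos [0.5657 0.1479 0.1173] yawy 71.51 tilt 0.23 F [1.9 0.1 5.8] T [ 0.01 -0.14 -0.01] g 55.6 40.0 q7 1.09
shift mm [ 0.8 -0.5  0.8] turn z 112.0
```

View pics/c1.png

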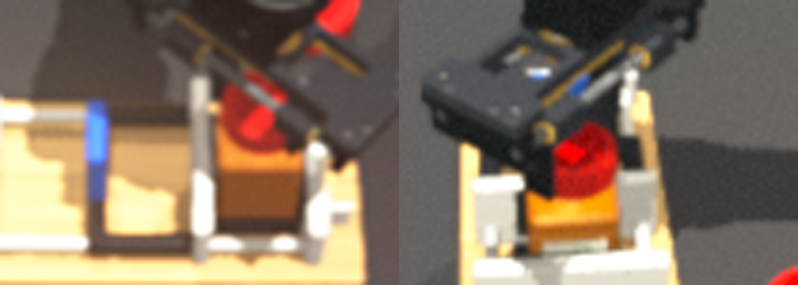

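Both views show the jar sitting square and flat between the jaws, with the cap gripped at about (255,115) in the left half of the crop. The torque has fallen to zero. I'll finish the turn to 134° and try a gentle lift.

```bash
python3 -m handwheel '[[0.0,0,0,0,0,0,-8],[0.0,0,0,0,0,0,-8],[0.0,0,0,0,0,0,-6],[0.0,0,0,0,0,0,0]]'
python3 -c "
from h import *
go([.5648,.1477,.1165],-40.5)"
python3 -m handwheel '[[0.0,0,0,-0.002,0,0,0],[0.0,0,0,-0.003,0,0,0],[0.0,0,0,0,0,0,0]]'
python3 -c "
from h import *
go([.5648,.1477,.1165],-40.5)"
```

```text
time: 13.98
position: [0.5659, 0.148, 0.1174]
tool_rot: [-0.096, 3.136, 0.002]
ft_force: [1.4, 0.5, 4.9]
grip_width: 0.637
grip_force: 40.0
t 13.97 pos [0.5659 0.148  0.1174] yawy 93.49 tilt 0.25 F [1.4 0.5 4.9] T [ 0.04 -0.21 -0.02] g 55.4 40.0 q7 1.46
shift mm [ 1.1 -0.2  0.9] turn z 134.0
time: 14.35
position: [0.564, 0.1475, 0.1206]
tool_rot: [0.094, -3.14, -0.0]
ft_force: [0.9, 0.3, -0.2]
grip_width: 0.637
grip_force: 40.0
t 14.35 pos [0.564  0.1475 0.1206] yawy 93.45 tilt 0.01 F [ 0.9  0.3 -0.2] T [ 0.08 -0.21  0.02] g 55.4 40.0 q7 1.45
shift mm [-0.8  0.1  4.1] turn z 133.9
```

The cap is free: the vertical force is about 0. Lifting to about 22 mm above the rim, which is TCP z ≈ 0.157.

```bash
python3 -m handwheel '[[0.0,0,0,-0.006,0,0,0],[0.0,0,0,-0.006,0,0,0],[0.0,0,0,-0.008,0,0,0],[0.0,0,0,-0.008,0,0,0],[0.0,0,0,-0.008,0,0,0],[0.0,0,0,0,0,0,0],[0.0,0,0,0,0,0,0]]'
python3 - <<'E'
from h import *
go([.5652,.1475,.157],None)
snap('wrist','w3');snap('side','d2');snap('scene','s2')
a=[cv2.resize(load(f)['im'][y:y+h,x:x+w],(390,290),interpolation=cv2.INTER_CUBIC) for f,x,y,w,h in(('d2',215,180,105,78),('s2',260,190,105,78),('w3',100,80,400,300))]
cv2.imwrite('pics/c2.png',np.vstack([np.hstack(a[:2]),np.hstack([a[2],a[2]*0])]))
E
```

```text
time: 15.22
position: [0.5639, 0.1475, 0.1565]
tool_rot: [0.095, -3.14, -0.0]
ft_force: [-0.2, -0.6, -0.6]
grip_width: 0.638
grip_force: 40.0
t 15.22 pos [0.5639 0.1475 0.1565] yawy 93.45 tilt 0.02 F [-0.2 -0.6 -0.6] T [0.05 0.   0.03] g 55.5 40.0 q7 1.44
shift mm [-1.3 -0.1 -0.5] turn z None
```

View pics/c2.png

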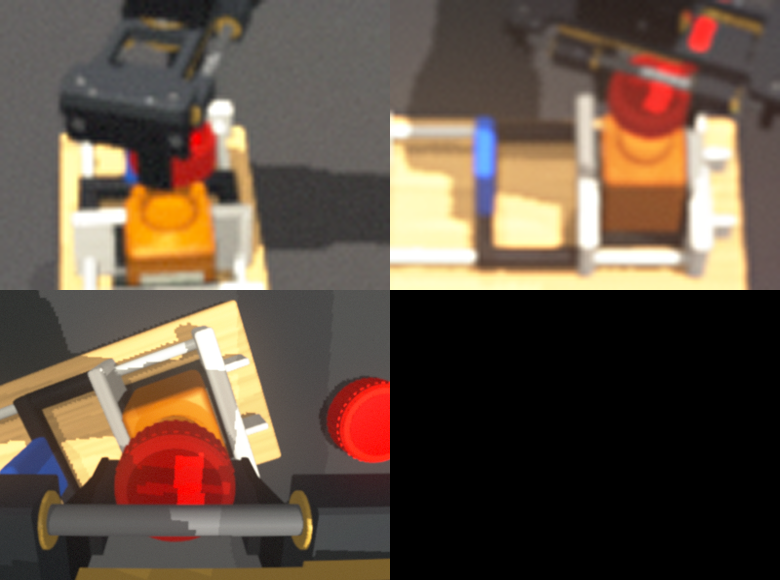

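The cap is off and held level above the open mouth. The mouth shows at about (168,210) in the side crop, and the jar is still square in the closed clamp. I'll trim 1.5 mm back onto the gripped axis, let it settle, then hand in.

```bash
python3 -m handwheel '[[0.0,-0.0015,0,-0.0005,0,0,0],[0.0,0,0,0,0,0,0],[0.0,0,0,0,0,0,0],[0.0,0,0,0,0,0,0]]'
python3 -c "
from h import *
go([.5654,.1475,.157])
print(ctrl.close_job())"
```

```text
time: 15.88
position: [0.5656, 0.1476, 0.1571]
tool_rot: [-0.095, 3.14, 0.0]
ft_force: [-0.0, 1.0, -0.3]
grip_width: 0.645
grip_force: 40.0
t 15.88 pos [0.5656 0.1476 0.1571] yawy 93.45 tilt 0.0 F [-0.   1.  -0.3] T [ 0.    0.03 -0.01] g 56.1 40.0 q7 1.44
shift mm [ 0.2 -0.1  0.1] turn z None
the job is handed in; nothing more can be done
None
```

I handed the job in at 15.9 s: the clamp is snug on the jar, the cap came free after a 134° anticlockwise turn, and the gripper holds it level over the open mouth, about 22 mm above the rim by calculation; no verdict came back.

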